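Shut and clasp the dry box on the top tier

TASK

The dry box on the top tier was left open. Push its lid over from behind and down until it is fully shut, and only then push the front clasp down flat against the box front. Do it with fingertip pushes: do not lift the box or shove it out of its place, leave the lens, wrench and caps where they are, and finish with the hand clear.

Things in the scene. Friction and masses are not known exactly. Their poses are not given: they have to be found in the camera images.
- tiers: Three stacked open-fronted trays of smoke-grey clear acrylic, one fixed unit 200 deep (x) x 340 wide (y) x 150 high, walls and floors 4 thick. Origin under its centre, on the shelf; its open front faces its own -x. Floors (upper faces) at z = 4, 94 and 138 mm. The top tray has a rim 12 mm high (8 mm in front) around its floor.
- drybox: Plastic dry box standing loose in the top tray, 0.75 to 1.2 kg in all, hardly slides under pushes of a few N. Origin under the centre of its tub; z up, front faces -x. Tub 110 (x) x 200 (y) x 50 high, walls 4. With the lid shut it is 64 high. A small catch lug stands 3.5 mm out of the front wall, 33 to 39 mm up, where the clasp goes over it.
- lid (a joint): Lid angle, rad: 0 fully shut, grows as it opens up and back; stop 2.1; starts leaning back past upright (1.65-2.05). Stiff hinge: it stays where left and never falls by itself, so push it the whole way; 2-3 N at the free edge turn it. Cover 112 deep x 204 wide x 14 thick: its flat outer face (the top when shut) is 14 mm off the hinge axis plane, free edge 115 mm from the axis.
- lid_hinge (a point): Middle of the lid's hinge axis, which runs along the box's y at the tub's back rim: (58, 0, 50) mm in the box's frame. Moves only with the box.
- lid_front (a point): Middle of the lid's free edge at its outer face; moves with the lid. In the box's frame (-57, 0, 64) mm when shut. The clasp is hinged beside it.
- clasp (a joint): Clasp angle, rad: 0 = folded flat, hanging down over the box front when the lid is shut; pi/2 = in line with the lid, sticking out forward when it is shut; stop 1.8; starts swung out at 1.25-1.7. Stiff: stays where left; about 1 N at its end folds it. It takes up only the middle 38 mm of the lid's edge; a push on it instead of on the lid folds it too soon.
- clasp_hinge (a point): Middle of the clasp's hinge axis (along the box's y), 4 mm outside the lid's free edge; in the box's frame (-61, 0, 56) mm with the lid shut.
- clasp_tip (a point): Middle of the clasp's free end (thumb lip). The clasp is a plate 36 wide, 4 thick, its end 34 mm from its hinge axis; folded flat with the lid shut its end is 22 mm above the box's underside.
- lens: Black telephoto lens lying along its own y in the lower tier on its tripod foot, 172 long, up to 70 in diameter, 81 high; origin under its centre. Leave alone.
- wrench: Stainless filter wrench lying flat in the middle tier: C-shaped jaw about 82 across with a flat handle along -x to 112 from the jaw's centre, 8 thick; origin under the jaw's centre. Leave alone.
- front_cap: Black front lens cap lying in the middle tier, disc 72 diameter x 10 high; origin under its centre. Leave alone.
- rear_cap: Black rear lens cap standing in the top tray beside the dry box's left (+y) end, 58 diameter x 22 high; origin under its centre. Leave alone.
Not all that is in view belongs to the job. Leave any purple or red look-alike of the drybox alone.

How it is judged:
By the outcome, as a careful person would: the job done as asked, in the order asked, and still so for the second after the job is handed in, with the robot touching nothing.
It also fails if it takes over 48 s, if anything falls off the work surface, if the arm or the gripper's body presses on something with over 40 N, if the wrist force passes 120 N, or if a joint passes its speed limit or range.

ROBOT

A 6-joint arm with a two-finger parallel gripper is mounted at the origin on the work surface. World frame = base frame: x ahead of the robot, y to its left, z up, the work surface at z = 0. Lengths are in mm, angles in rad, forces in N, time in s.
With the tool pointing down it reaches from about 350 to 975 mm from the base axis. Payload 7.1 kg.
Tool frame: the origin (TCP) lies at the centre of the arm's flange, where the gripper is bolted on; the fingertips stand 182 mm ahead of it and the grasp point (between the pads) lies 163 mm ahead of it; x points along the fingers, y is the direction in which the jaws open and shut, and the axes are right-handed (so a half turn about x gives the same grasp; the last joint's range is limited). The gripper opens to 88 mm and grips with 3 to 60 N. Pads are 20 mm wide; open, the fingers measure 115 mm over their backs; the gripper's body (75 mm by 178 mm) begins 61 mm behind the grasp point.
Start: joints at [1.224, 0.423, 1.63, -0, 1.089, -0.019], TCP at [201.194, 591.716, 404.675] pointing down, gripper open.
Joint ranges: [-3, 3], [-0.9, 2.11], [0.09, 2.58], [-1.31, 4.45], [0.11, 2.69], [-2.54, 2.54]. Speed limits (rad/s): [2.39, 2.39, 3.01, 3.14, 3.14, 3.14].

INTERFACE

Orientations are given as a rotation vector (axis times angle).
In Python, from workcell import readout, viewer, workorder, models gives the robot as it stands. The module is installed in compiled form; this text tells all that it offers.
- The arm moves only by the tool apply_moves, never from a script. Its argument "commands" is a list that holds one entry, the list of rows, each a list of 4 numbers: the shift along the world's x, y, z in m, then the turn about the world's z in rad. A call has 1 to 8 rows; each row is the pose to reach, as a shift and turn from the pose commanded when the call began; what a row does not reach only later rows make up. A row lasts 1/8 s, in which the tool goes at most 62.5 mm and 10.7 degrees, less where a joint would pass 70% of its speed; a pose out of reach is approached as far as the arm can. A call with a gripper value outside its range is refused whole. "gripper" is the finger opening in m, from 0 to 0.0878, set as the call begins (left out, the last holds). The fingers move at their own pace and stop on an object; the grip force is fixed at half the most. Time passes only in rows, so rows that repeat a pose let the fingers close. It gives the time, the measured TCP pose, the force and the opening at its end, in the units of the state.
- readout.get_obs(): the state, without advancing time (a new reading comes with each control period).
- viewer.get_image(name): name is "scene" or "top" or "wrist"; returns a dict with "color" (400x640x3 uint8, red, green, blue), "vertical_fov" (degrees; the focal length in pixels is half the picture's height over the tangent of half this angle, whatever the lens; pixels are square), "cx", "cy" (the principal point, pixels), "rvec" (rotation vector, rad) and "tvec" (3), from world to camera coordinates, as OpenCV has them. Camera axes: x right, y down, z forward; pixel columns grow to the right and rows downward; lengths in mm; the calibration is good to about 2 mm. A picture is of the moment at which its call begins. There is no depth.
- workorder.close_job(): hands the job in, once; it reports no verdict.
Trained networks look in the newest picture that a camera, given by its name, has taken for a name from the list of things; names that differ only in an ending like _2 or _b are one class to them, and where a whole thing is asked for, a point or a joint stands for the part that bears it (a point fixed in the world has none). Each returns a list of dicts, best first, with "conf" (0 to 1); they miss things now and then, are a little off and sometimes report something else, mostly with a low value. They report only what shows in the picture. A call takes as long as a camera call. They do not tell look-alikes from the thing itself.
- models.search_frame(camera, label): "position" ([x, y, z] in mm, in world coordinates, good to about 4 mm: the middle of the surface that is visible of it).
- models.place_of(camera, label): "position" ([x, y, z] in mm, in world coordinates, good to about 4 mm: a listed point, or the origin of a listed thing).
The state is a dict: "t": time; "qpos": joint angles; "qvel": joint speeds; "joint_torque": joint torques, N m; "ee_pos": TCP position; "orientation": TCP orientation; "ft_force": force on the tool from outside, world axes, zero at the start; "moment": the same for the moment, N m; "width": finger opening in mm.
Only numpy, scipy, OpenCV 4.12 (cv2) and the standard library are available. Lean on these libraries where they do the work, as an engineer would, in place of code of your own. Each camera call takes 0.05 s, during which the arm holds its last target.

## Working session

There is one attempt and no reset: what is moved stays moved. The work goes in short steps, Python scripts to look and compute and a tool call to move; the robot and the scene stay as the last step left them, time stands still between calls to the robot, and variables do not carry over. Pictures are saved under pics/ and viewed, and the job is handed in when it is done.

Besides the shell and the picture viewer there is one more tool, called after ">>>" by a JSON object that holds its "api" and its "payload", one argument or row to a line. apply_moves: Moves the arm, as the interface text tells. Its arguments: {"type":"object","properties":{"commands":{"type":"array","items":{"type":"array","items":{"type":"array","items":{"type":"number"}}}},"gripper":{"type":"number"}},"required":["commands"]}

```bash
mkdir -p pics
cat > h.py <<'E'
from workcell import readout, viewer, workorder, models
import numpy as np, cv2
def pic(cam,name):
    im=viewer.get_image(cam); cv2.imwrite(f'pics/{name}.png',im['color'][:,:,::-1]); return im
def cam(im):
    f=200/np.tan(np.radians(im['vertical_fov'])/2)
    K=np.array([[f,0,im['cx']],[0,f,im['cy']],[0,0,1.]]); R=cv2.Rodrigues(np.array(im['rvec'],float))[0]
    return K,R,np.array(im['tvec'],float)
def proj(im,p):
    K,R,t=cam(im); q=K@(R@np.array(p,float)+t); return q[:2]/q[2]
E
python3 - <<'E'
from h import *
for c in ['scene','top','wrist']:
    im=pic(c,c+'0')
    for l in ['drybox','lid','lid_hinge','lid_front','clasp_hinge','clasp_tip','rear_cap','tiers']:
        print(c,l,[(np.round(d['position']).tolist(),round(d['conf'],2)) for d in models.place_of(c,l)] if l!='lid' else '')
o=readout.get_obs(); print(o['t'],o['ee_pos'],o['orientation'],o['ft_force'])
E
```

```text
scene drybox [([633.0, -402.0, -4.0], 0.81), ([340.0, -397.0, -1.0], 0.7), ([562.0, -79.0, 136.0], 0.67), ([540.0, 314.0, -0.0], 0.67)]
scene lid 
scene lid_hinge [([684.0, -382.0, 48.0], 0.78), ([622.0, -94.0, 190.0], 0.7), ([555.0, 363.0, 52.0], 0.69), ([372.0, -346.0, 45.0], 0.63)]
scene lid_front [([307.0, -442.0, 64.0], 0.7), ([671.0, -108.0, 289.0], 0.63), ([522.0, 258.0, 66.0], 0.62), ([582.0, -416.0, 62.0], 0.59)]
scene clasp_hinge [([663.0, -106.0, 294.0], 0.73), ([521.0, 251.0, 58.0], 0.39)]
scene clasp_tip [([621.0, -93.0, 188.0], 0.56), ([671.0, -102.0, 331.0], 0.54), ([519.0, 247.0, 27.0], 0.46)]
scene rear_cap [([609.0, 77.0, 143.0], 0.59)]
scene tiers [([577.0, -48.0, 4.0], 0.85)]
top drybox [([634.0, -400.0, 2.0], 0.96), ([535.0, 312.0, 1.0], 0.87), ([339.0, -395.0, 3.0], 0.8), ([560.0, -76.0, 142.0], 0.78), ([621.0, -95.0, 191.0], 0.7)]
top lid 
top lid_hinge [([620.0, -101.0, 190.0], 0.97), ([369.0, -348.0, 50.0], 0.95), ([688.0, -386.0, 47.0], 0.73), ([555.0, 366.0, 50.0], 0.62)]
top lid_front [([667.0, -109.0, 294.0], 0.97), ([302.0, -442.0, 65.0], 0.94), ([577.0, -425.0, 64.0], 0.92), ([519.0, 257.0, 62.0], 0.89)]
top clasp_hinge [([520.0, 254.0, 62.0], 0.66), ([668.0, -102.0, 296.0], 0.64), ([573.0, -416.0, 56.0], 0.47), ([303.0, -447.0, 54.0], 0.47)]
top clasp_tip [([669.0, -110.0, 328.0], 0.6), ([567.0, -418.0, 20.0], 0.39)]
top rear_cap [([609.0, 81.0, 139.0], 0.82)]
top tiers []
wrist drybox []
wrist lid 
wrist lid_hinge []
wrist lid_front []
wrist clasp_hinge []
wrist clasp_tip []
wrist rear_cap []
wrist tiers []
1.2 [201.20441141 591.70772027 404.67480577] [ 0.25724665  1.55545338 -0.25728212] [-0.13639648 -0.77652732  0.00577662]
```

View pics/scene0.png

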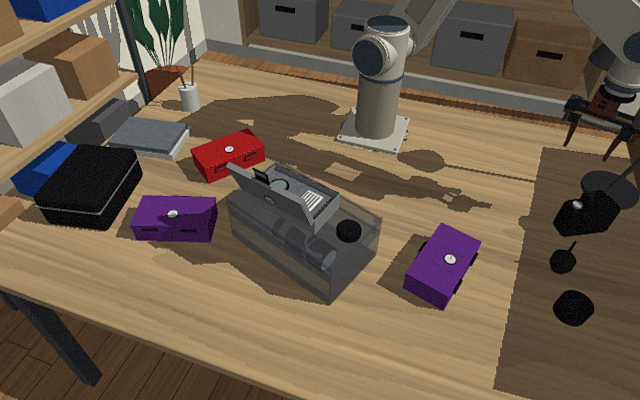

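View pics/top0.png

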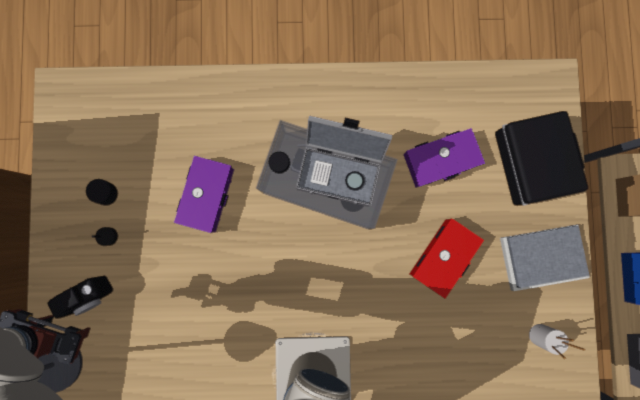

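The pictures show the grey open box on the tray at about (340,170) in the top view. Its lid leans back with the clasp at about (350,123). Next I'll measure yaw and lid angle from the lid corners.

Run:
```python
import cv2
a=cv2.imread('pics/top0.png'); b=cv2.imread('pics/scene0.png')
cv2.imwrite('pics/topc.png',cv2.resize(a[105:240,250:410],None,fx=4.4,fy=4.4,interpolation=cv2.INTER_CUBIC))
cv2.imwrite('pics/scenec.png',cv2.resize(b[150:310,215:395],None,fx=3.7,fy=3.7,interpolation=cv2.INTER_CUBIC))
```

```text
(no output)
```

View pics/topc.png

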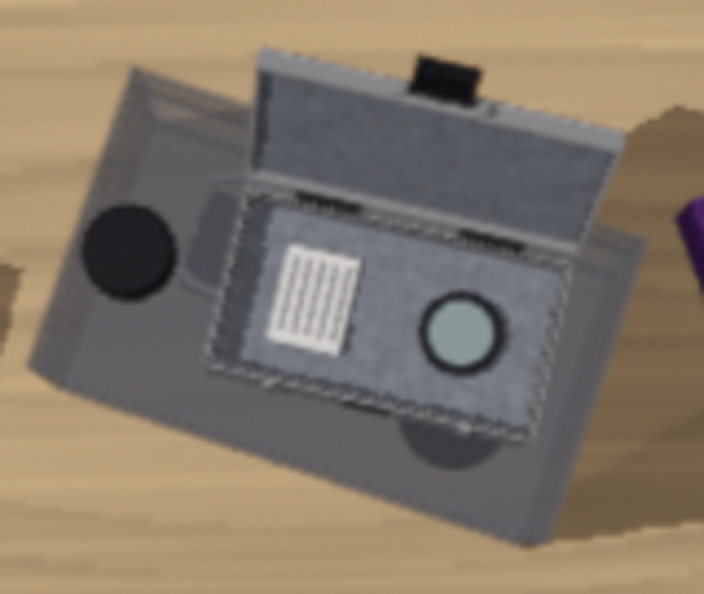

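View pics/scenec.png

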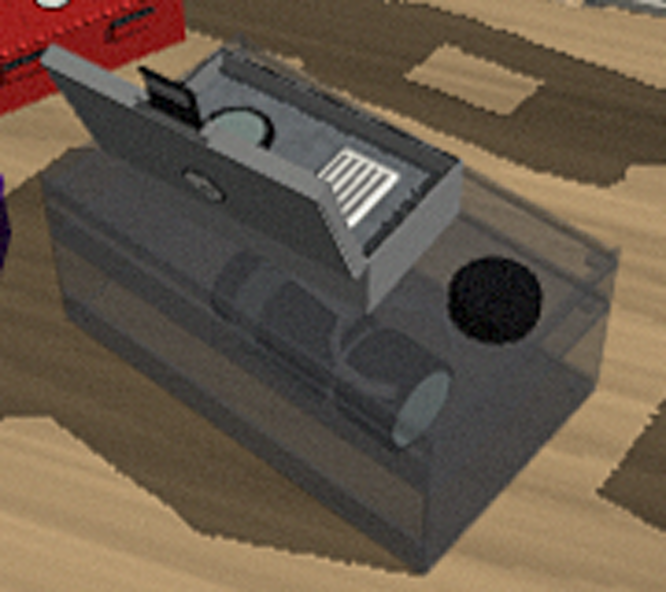

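```bash
cat > fit.py <<'E'
from h import *
from scipy.optimize import least_squares
def lidp(th,r,y,n=14): return np.array([58-r*np.cos(th)+n*np.sin(th), y, 50+r*np.sin(th)+n*np.cos(th)])
def W(p,b):
    c,s=np.cos(p[2]),np.sin(p[2]); return np.array([p[0]+c*b[0]-s*b[1],p[1]+s*b[0]+c*b[1],138+b[2]])
E
python3 - <<'E'
from fit import *
T=viewer.get_image('top');S=viewer.get_image('scene')
t=lambda u,v:np.array([250+u/4.4-.4,105+v/4.4-.4]); s=lambda u,v:np.array([215+u/3.7-.4,150+v/3.7-.4])
obs=[(T,t(207,367),lambda th:np.array([-55,100,50])),(T,t(528,440),lambda th:np.array([-55,-100,50])),
(T,t(262,48),lambda th:lidp(th,115,102)),(T,t(624,135),lambda th:lidp(th,115,-102)),
(S,s(462,160),lambda th:np.array([-55,100,50])),(S,s(325,192),lambda th:lidp(th,115,102)),(S,s(45,58),lambda th:lidp(th,115,-102)),(S,s(358,277),lambda th:lidp(th,3,102))]
def res(p): return np.concatenate([proj(im,W(p,f(p[3])))-uv for im,uv,f in obs])
r=least_squares(res,[561,-77,-.3,1.85],loss='soft_l1',x_scale=[1,1,.01,.01])
print(r.x); print(np.round(r.fun.reshape(-1,2),1))
p=r.x
print('hinge',W(p,[58,0,50]),'front',W(p,lidp(p[3],115,0)))
for a in (1.25,1.4,1.57,1.7):
    d=p[3]+ (a-np.pi/2)*-1
    # clasp dir: in line with lid at pi/2; folds toward inner side
    th=p[3]; l=np.array([-np.cos(th),0,np.sin(th)]); nin=-np.array([np.sin(th),0,np.cos(th)])
    tip=lidp(th,119,0,6)+34*(l*np.sin(a)+nin*np.cos(a)); print(a,proj(T,W(p,tip)),proj(S,W(p,tip)))
E
```

```text
[ 5.62839708e+02 -7.87200213e+01 -2.42478919e-01  1.88885502e+00]
[[-0.7 -0.1]
 [ 1.2  0.2]
 [-1.3  1.4]
 [-0.1  0.2]
 [ 0.3 -0.3]
 [-0.7  0.5]
 [-0.5 -0.2]
 [-0.2  1.4]]
hinge [619.14296099 -92.64638748 188.        ] front [ 666.96285736 -104.47443203  292.85396928]
1.25 [350.20471619 124.32745613] [262.92553664 166.79710829]
1.4 [350.66918235 122.24481836] [261.39924839 168.26332289]
1.57 [351.15152199 120.05662841] [259.73559641 170.23136363]
1.7 [351.47981218 118.54749845] [258.54248753 171.92071321]
```

```bash
cat >> fit.py <<'E'
P=np.array([562.5,-78.5,-0.242,1.89])
def go(*pts):
    o=readout.get_obs(); R=cv2.Rodrigues(np.array(o['orientation']))[0]
    e=np.array(o['ee_pos']); print('t',round(o['t'],2),'tip',np.round(e-[0,0,182],1),'yawY',round(np.arctan2(R[1,1],R[0,1]),3),'toolx',np.round(R[:,0],3))
    for b in pts:
        w=W(P,b)+[0,0,182]; print(b,'world tip',np.round(w-[0,0,182],0),'shift m',np.round((w-e)/1000,4))
E
python3 - <<'E'
from fit import *
go([160,200,145],[150,0,145],[115,0,145])
print(readout.get_obs()['qpos'])
E
```

```text
t 1.3 tip [201.2 591.7 222.7] yawY 1.243 toolx [-0. -0. -1.]
[160, 200, 145] world tip [766.  77. 283.] shift m [ 0.5646 -0.5144  0.0603]
[150, 0, 145] world tip [ 708. -114.  283.] shift m [ 0.5069 -0.7062  0.0603]
[115, 0, 145] world tip [ 674. -106.  283.] shift m [ 0.473  -0.6978  0.0603]
[ 1.22399126e+00  4.23107608e-01  1.62991462e+00  1.34617493e-05
  1.08859800e+00 -1.90183548e-02]
```

>>> {"api": "apply_moves", "payload": {
  "commands": [
    [[0.04,-0.035,0.03,0.02],[0.085,-0.075,0.06,0.04],[0.13,-0.115,0.06,0.06],[0.175,-0.155,0.06,0.086],[0.22,-0.195,0.06,0.086],[0.265,-0.235,0.06,0.086],[0.31,-0.275,0.06,0.086],[0.355,-0.315,0.06,0.086]]
  ],
  "gripper": 0.0878
}}

```text
t: 2.3
ee_pos: [557.5, 275.2, 464.9]
orientation: [0.19, 1.562, -0.19]
ft_force: [0.2, 0.7, 0.5]
width: 87.9
```

>>> {"api": "apply_moves", "payload": {
  "commands": [
    [[0.045,-0.04,0,0],[0.09,-0.08,0,0],[0.135,-0.12,0,0],[0.175,-0.16,0,0],[0.21,-0.2,0,0],[0.21,-0.2,0,0],[0.21,-0.2,0,0]]
  ]
}}

```text
t: 3.18
ee_pos: [765.9, 76.8, 464.2]
orientation: [0.19, 1.564, -0.19]
ft_force: [-0.9, 0.2, 0.9]
width: 87.6
```

Run:
```python
from fit import *
go([150,0,145],[130,0,145])
```

```text
t 3.17 tip [765.9  76.8 282.2] yawY 1.329 toolx [-0.001  0.    -1.   ]
[150, 0, 145] world tip [ 708. -114.  283.] shift m [-0.0578 -0.1912  0.0008]
[130, 0, 145] world tip [ 689. -110.  283.] shift m [-0.0772 -0.1864  0.0008]
```

>>> {"api": "apply_moves", "payload": {
  "commands": [
    [[-0.012,-0.05,0,0],[-0.026,-0.1,0,0],[-0.042,-0.15,0,0],[-0.058,-0.191,0,0],[-0.058,-0.191,0,0],[-0.058,-0.191,0,0]]
  ]
}}

```text
t: 3.92
ee_pos: [708.1, -112.8, 465.1]
orientation: [0.189, 1.562, -0.189]
ft_force: [0.1, 0.6, -1.2]
width: 87.8
```

Run:
```python
from fit import *
pic('scene','s1');pic('wrist','w1')
a=cv2.imread('pics/s1.png');cv2.imwrite('pics/s1c.png',cv2.resize(a[90:290,180:420],None,fx=3,fy=3))
th=1.89
pts=[[130,0,145],[105,0,145],[82,0,145]]
for th in (1.4,1.2,1.0,.8,.6,.4,.2,.1,0.):
    q=lidp(th,98,0); pts.append([round(q[0]+10),0,round(q[2],1)])
go(*pts)
```

```text
t 4.03 tip [ 708.4 -112.4  282.9] yawY 1.331 toolx [ 0.  0. -1.]
[130, 0, 145] world tip [ 689. -110.  283.] shift m [-0.0197  0.0027  0.0001]
[105, 0, 145] world tip [ 664. -104.  283.] shift m [-0.044   0.0087  0.0001]
[82, 0, 145] world tip [642. -98. 283.] shift m [-0.0663  0.0142  0.0001]
[65, 0, np.float64(149.0)] world tip [626. -94. 287.] shift m [-0.0828  0.0183  0.0041]
[46, 0, np.float64(146.4)] world tip [607. -90. 284.] shift m [-0.1013  0.0228  0.0015]
[27, 0, np.float64(140.0)] world tip [589. -85. 278.] shift m [-0.1197  0.0274 -0.0049]
[10, 0, np.float64(130.1)] world tip [572. -81. 268.] shift m [-0.1362  0.0315 -0.0148]
[-5, 0, np.float64(116.9)] world tip [558. -77. 255.] shift m [-0.1508  0.0351 -0.028 ]
[-17, 0, np.float64(101.1)] world tip [546. -74. 239.] shift m [-0.1624  0.0379 -0.0438]
[-25, 0, np.float64(83.2)] world tip [538. -73. 221.] shift m [-0.1702  0.0399 -0.0617]
[-28, 0, np.float64(73.7)] world tip [535. -72. 212.] shift m [-0.1731  0.0406 -0.0712]
[-30, 0, np.float64(64.0)] world tip [533. -71. 202.] shift m [-0.1751  0.0411 -0.0809]
```

View pics/s1c.png

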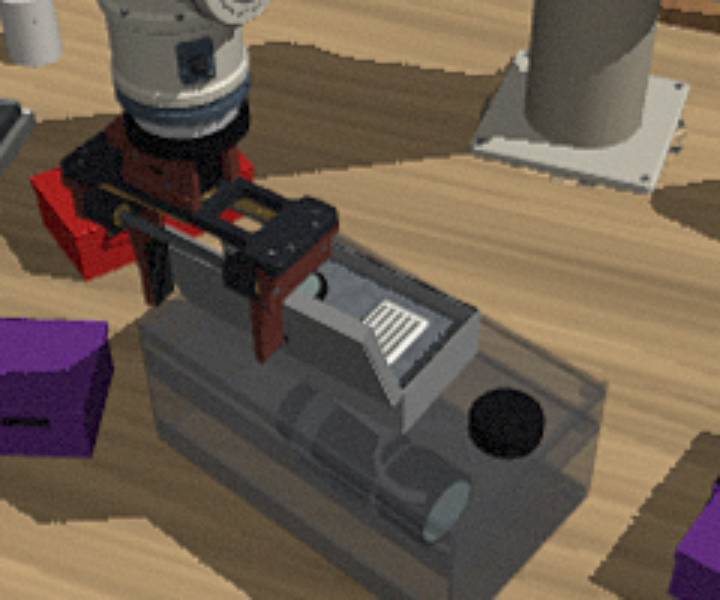

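View pics/w1.png

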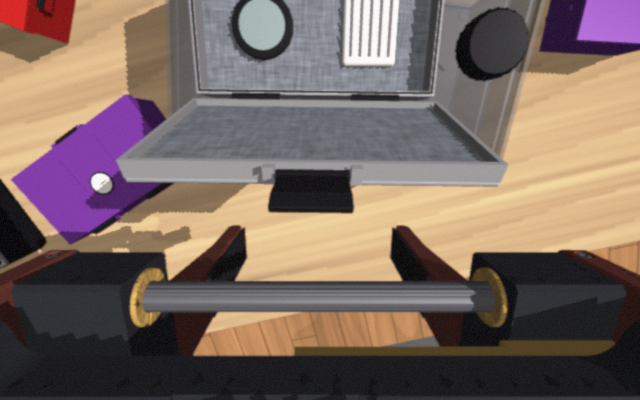

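The fingers are behind the lid, one on each side of the clasp (wrist view, clasp at (312,190)). I'll push it over.

>>> {"api": "apply_moves", "payload": {
  "commands": [
    [[-0.02,0.002,0,0],[-0.03,0.004,0,0],[-0.038,0.006,0,0],[-0.046,0.008,0,0],[-0.054,0.01,0,0],[-0.062,0.012,0,0],[-0.068,0.014,0.001,0],[-0.075,0.016,0.003,0]]
  ]
}}

```text
t: 5.03
ee_pos: [632.7, -98.2, 467.3]
orientation: [0.19, 1.563, -0.19]
ft_force: [0.5, -0.3, -1.4]
width: 87.8
```

Run:
```python
from fit import *
pic('scene','s2');pic('wrist','w2')
a=cv2.imread('pics/s2.png');b=cv2.imread('pics/w2.png');cv2.imwrite('pics/s2c.png',np.hstack([cv2.resize(a[90:290,180:420],(400,333)),cv2.resize(b,(400,333))]))
go([65,0,149])
```

```text
t 5.12 tip [632.5 -98.1 285.8] yawY 1.329 toolx [-0.001  0.    -1.   ]
[65, 0, 149] world tip [626. -94. 287.] shift m [-0.0069  0.004   0.0012]
```

View pics/s2c.png

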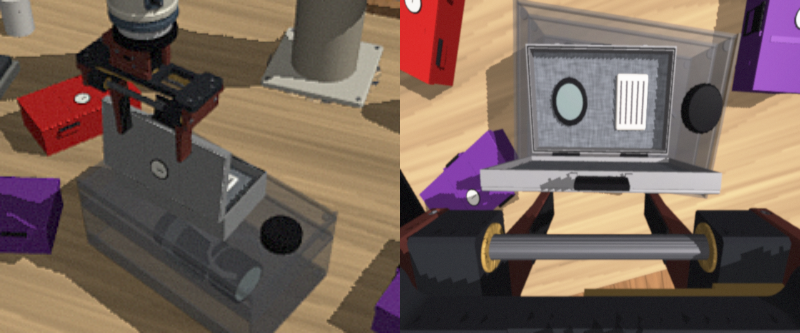

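>>> {"api": "apply_moves", "payload": {
  "commands": [
    [[-0.008,0.002,0.001,0],[-0.018,0.005,0,0],[-0.027,0.008,-0.002,0],[-0.036,0.01,-0.005,0],[-0.044,0.012,-0.008,0],[-0.052,0.014,-0.012,0],[-0.06,0.016,-0.017,0],[-0.067,0.018,-0.023,0]]
  ]
}}

```text
t: 6.12
ee_pos: [565.6, -80.2, 444.3]
orientation: [0.19, 1.563, -0.19]
ft_force: [0.7, 0.2, 2.3]
width: 88.5
```

Run:
```python
from fit import *
pic('scene','s3');pic('wrist','w3')
a=cv2.imread('pics/s3.png');b=cv2.imread('pics/w3.png');cv2.imwrite('pics/s3c.png',np.hstack([cv2.resize(a[90:290,180:420],(400,333)),cv2.resize(b,(400,333))]))
go([-5,0,117],[-17,0,101],[-25,0,83],[-30,0,64])
```

```text
t 6.22 tip [565.2 -80.  261.8] yawY 1.329 toolx [-0.002  0.    -1.   ]
[-5, 0, 117] world tip [558. -77. 255.] shift m [-0.0076  0.0027 -0.0068]
[-17, 0, 101] world tip [546. -74. 239.] shift m [-0.0192  0.0056 -0.0228]
[-25, 0, 83] world tip [538. -73. 221.] shift m [-0.027   0.0075 -0.0408]
[-30, 0, 64] world tip [533. -71. 202.] shift m [-0.0319  0.0087 -0.0598]
```

View pics/s3c.png

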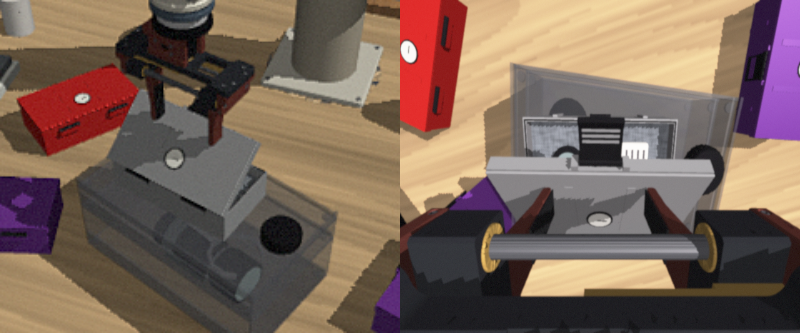

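>>> {"api": "apply_moves", "payload": {
  "commands": [
    [[-0.007,0.002,-0.006,0],[-0.013,0.004,-0.013,0],[-0.018,0.005,-0.02,0],[-0.022,0.006,-0.028,0],[-0.025,0.007,-0.036,0],[-0.028,0.008,-0.043,0],[-0.03,0.008,-0.049,0],[-0.031,0.008,-0.054,0]]
  ]
}}

```text
t: 7.22
ee_pos: [535.1, -72.3, 390.3]
orientation: [0.19, 1.563, -0.19]
ft_force: [0.2, 0.4, 0.7]
width: 88.1
```

>>> {"api": "apply_moves", "payload": {
  "commands": [
    [[-0.001,0,-0.002,0],[-0.001,0,-0.004,0],[-0.001,0,-0.006,0],[-0.001,0,-0.007,0],[-0.001,0,-0.007,0]]
  ]
}}

```text
t: 7.85
ee_pos: [534.2, -72.3, 384.3]
orientation: [0.19, 1.562, -0.19]
ft_force: [-1.2, -0.5, 6.2]
width: 87.9
```

Run:
```python
from fit import *
pic('scene','s4');pic('wrist','w4')
a=cv2.imread('pics/s4.png');b=cv2.imread('pics/w4.png');cv2.imwrite('pics/s4c.png',np.hstack([cv2.resize(a[90:290,180:420],(400,333)),cv2.resize(b,(400,333))]))
go([-30,0,64]); print(readout.get_obs()['ft_force'])
```

```text
t 7.95 tip [534.2 -72.3 202.3] yawY 1.329 toolx [ 0. -0. -1.]
[-30, 0, 64] world tip [533. -71. 202.] shift m [-0.0008  0.001  -0.0003]
[-1.54812668 -0.72268909  4.59705031]
```

View pics/s4c.png

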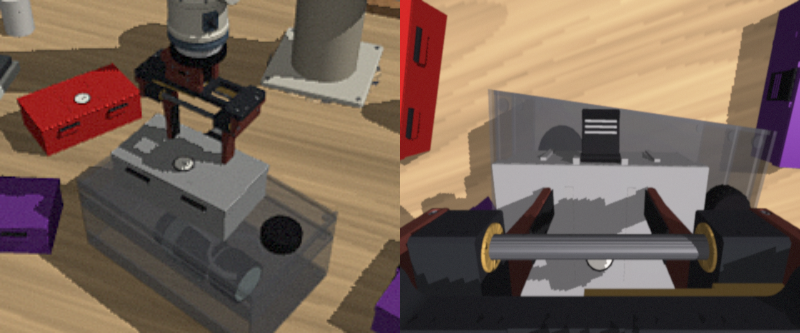

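>>> {"api": "apply_moves", "payload": {
  "commands": [
    [[0,0,-0.001,0],[0,0,-0.002,0],[0,0,-0.002,0]]
  ]
}}

```text
t: 8.32
ee_pos: [534.2, -72.3, 384.0]
orientation: [0.19, 1.562, -0.19]
ft_force: [-8.3, 0.5, 20.7]
width: 87.7
```

>>> {"api": "apply_moves", "payload": {
  "commands": [
    [[0,0,-0.001,0],[0,0,-0.002,0],[0,0,-0.002,0]]
  ]
}}

```text
t: 8.7
ee_pos: [534.2, -72.3, 383.8]
orientation: [0.19, 1.561, -0.19]
ft_force: [-14.2, 1.7, 36.1]
width: 88.0
```

Pressing raised the force from about 5 N to 36 N with only 0.5 mm of travel, so the lid is on its stop. I'll lift off and check.

>>> {"api": "apply_moves", "payload": {
  "commands": [
    [[0,0,0.005,0],[0,0,0.02,0],[-0.01,0.003,0.06,0],[-0.05,0.012,0.08,0],[-0.1,0.024,0.08,0],[-0.15,0.037,0.08,0],[-0.15,0.037,0.08,0],[-0.15,0.037,0.08,0]]
  ],
  "gripper": 0.0878
}}

```text
t: 9.7
ee_pos: [385.0, -35.4, 460.5]
orientation: [0.19, 1.56, -0.19]
ft_force: [-0.2, -0.5, -0.6]
width: 88.0
```

Run:
```python
from fit import *
ims={c:pic(c,c+'5') for c in ['scene','top','wrist']}
for c in ims:
    for l in ['drybox','lid_hinge','lid_front','clasp_hinge','clasp_tip','rear_cap']:
        print(c,l,[(np.round(d['position']).tolist(),round(d['conf'],2)) for d in models.place_of(c,l) if d['position'][2]>120])
print([np.round(W(P,q)) for q in ([0,0,0],[58,0,50],[-57,0,64],[-61,0,56])])
def cr(a,x,y,w,h): return cv2.resize(a[y:y+h,x:x+w],(400,300))
I=lambda c:cv2.imread(f'pics/{c}5.png')
cv2.imwrite('pics/m5.png',np.vstack([np.hstack([cr(I('scene'),200,120,200,150),cr(I('top'),250,105,160,120)]),np.hstack([cr(I('wrist'),0,0,533,400),np.zeros((300,400,3),np.uint8)])]))
go([-87,0,80])
```

```text
scene drybox []
scene lid_hinge [([620.0, -92.0, 188.0], 0.89)]
scene lid_front [([507.0, -65.0, 200.0], 0.72)]
scene clasp_hinge [([500.0, -63.0, 193.0], 0.63)]
scene clasp_tip [([471.0, -52.0, 189.0], 0.45)]
scene rear_cap [([609.0, 79.0, 140.0], 0.86)]
top drybox [([563.0, -77.0, 141.0], 0.8)]
top lid_hinge [([621.0, -98.0, 189.0], 0.65)]
top lid_front [([507.0, -68.0, 203.0], 0.76)]
top clasp_hinge [([505.0, -60.0, 194.0], 0.56)]
top clasp_tip [([466.0, -56.0, 191.0], 0.58)]
top rear_cap [([606.0, 83.0, 141.0], 0.68)]
wrist drybox [([561.0, -80.0, 136.0], 0.57)]
wrist lid_hinge []
wrist lid_front [([505.0, -60.0, 199.0], 0.96)]
wrist clasp_hinge [([502.0, -65.0, 192.0], 0.73)]
wrist clasp_tip []
wrist rear_cap []
[array([562., -78., 138.]), array([619., -92., 188.]), array([507., -65., 202.]), array([503., -64., 194.])]
t 10.75 tip [384.2 -35.3 277.7] yawY 1.329 toolx [ 0. -0. -1.]
[-87, 0, 80] world tip [478. -58. 218.] shift m [ 0.0939 -0.0224 -0.0597]
```

View pics/m5.png

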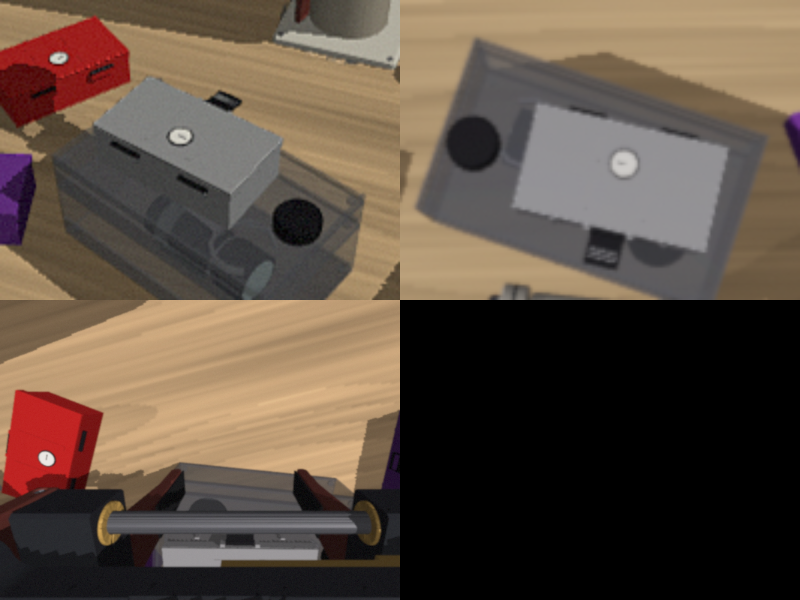

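Lid shut, box unmoved (nets within 4 mm of the fit), and the clasp still sticks out forward at about (602,250) in the top crop. I'll close the fingers and place them over it.

>>> {"api": "apply_moves", "payload": {
  "commands": [
    [[0,0,0,0],[0.02,-0.005,0,0],[0.05,-0.012,0,0],[0.08,-0.019,-0.005,0],[0.094,-0.023,-0.03,0],[0.094,-0.023,-0.055,0],[0.094,-0.023,-0.06,0],[0.094,-0.023,-0.06,0]]
  ],
  "gripper": 0.0
}}

```text
t: 11.75
ee_pos: [478.8, -58.4, 399.7]
orientation: [0.19, 1.563, -0.19]
ft_force: [0.4, -0.3, -0.2]
width: 11.4
```

Run:
```python
from fit import *
pic('wrist','w6')
pts=[]
for a in (1.4,1.2,1.0,.8,.6,.4,.2,0):
    pts.append([round(-61-26*np.sin(a)-4*np.cos(a)-10,1),0,round(56-26*np.cos(a)+4*np.sin(a),1)])
go(*pts); print(readout.get_obs()['width'])
```

```text
t 11.8 tip [478.8 -58.4 218.3] yawY 1.329 toolx [ 0.001 -0.    -1.   ]
[np.float64(-97.3), 0, np.float64(55.5)] world tip [468. -55. 194.] shift m [-0.0108  0.0032 -0.0248]
[np.float64(-96.7), 0, np.float64(50.3)] world tip [469. -55. 188.] shift m [-0.0102  0.0031 -0.03  ]
[np.float64(-95.0), 0, np.float64(45.3)] world tip [470. -56. 183.] shift m [-0.0085  0.0027 -0.035 ]
[np.float64(-92.4), 0, np.float64(40.8)] world tip [473. -56. 179.] shift m [-0.006   0.002  -0.0395]
[np.float64(-89.0), 0, np.float64(36.8)] world tip [476. -57. 175.] shift m [-0.0027  0.0012 -0.0435]
[np.float64(-84.8), 0, np.float64(33.6)] world tip [480. -58. 172.] shift m [ 0.0014  0.0002 -0.0467]
[np.float64(-80.1), 0, np.float64(31.3)] world tip [485. -59. 169.] shift m [ 0.0059 -0.0009 -0.049 ]
[np.float64(-75.0), 0, np.float64(30.0)] world tip [490. -61. 168.] shift m [ 0.0109 -0.0021 -0.0503]
7.161519146227471
```

View pics/w6.png

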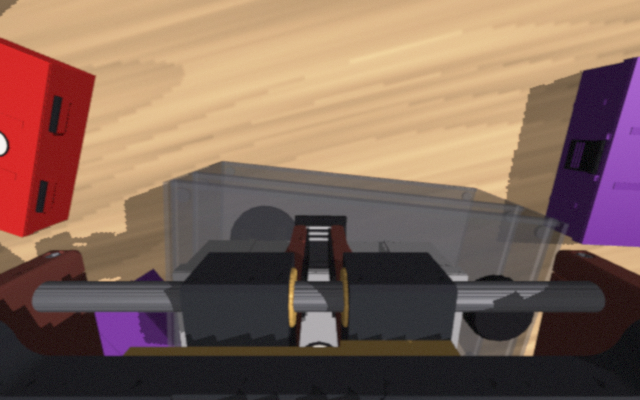

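>>> {"api": "apply_moves", "payload": {
  "commands": [
    [[-0.008,0.002,-0.01,0],[-0.01,0.003,-0.02,0],[-0.01,0.003,-0.025,0],[-0.01,0.003,-0.03,0],[-0.009,0.003,-0.034,0],[-0.007,0.002,-0.038,0],[-0.005,0.002,-0.041,0],[-0.002,0.001,-0.044,0]]
  ]
}}

```text
t: 12.8
ee_pos: [476.4, -57.3, 355.5]
orientation: [0.19, 1.562, -0.19]
ft_force: [0.4, 0.3, 0.8]
width: 0.5
```

Run:
```python
from fit import *
pic('wrist','w7');pic('top','t7');pic('scene','s7')
def cr(a,x,y,w,h): return cv2.resize(a[y:y+h,x:x+w],(400,300))
I=lambda c:cv2.imread(f'pics/{c}7.png')
cv2.imwrite('pics/m7.png',np.vstack([np.hstack([cr(I('s'),200,120,200,150),cr(I('t'),250,105,160,120)]),np.hstack([cr(I('w'),50,0,533,400),cr(I('w'),220,150,200,150)])]))
go([-75,0,30])
```

```text
t 12.95 tip [476.3 -57.3 173.5] yawY 1.329 toolx [-0.  0. -1.]
[-75, 0, 30] world tip [490. -61. 168.] shift m [ 0.0133 -0.0032 -0.0055]
```

View pics/m7.png

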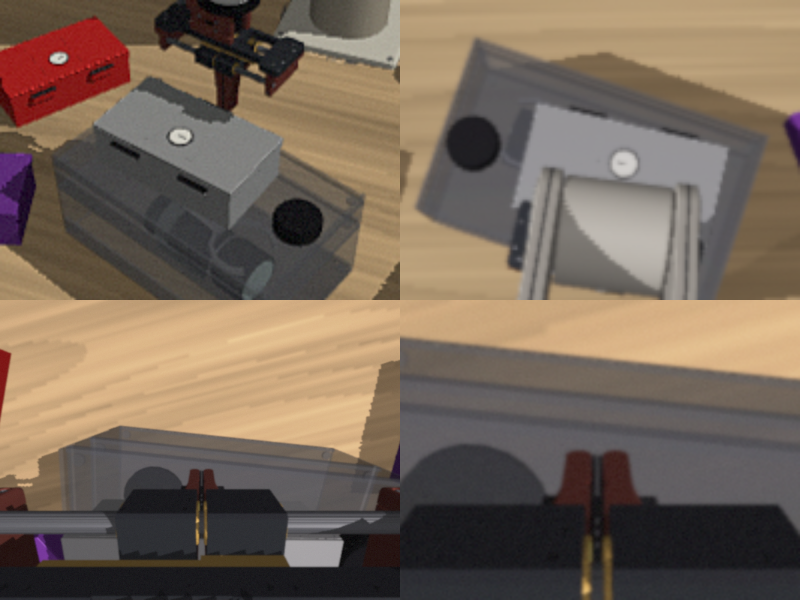

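>>> {"api": "apply_moves", "payload": {
  "commands": [
    [[0.003,-0.001,-0.003,0],[0.006,-0.001,-0.004,0],[0.009,-0.002,-0.005,0],[0.011,-0.003,-0.006,0],[0.013,-0.003,-0.006,0],[0.013,-0.003,-0.006,0]]
  ]
}}

```text
t: 13.7
ee_pos: [489.3, -60.3, 349.6]
orientation: [0.19, 1.562, -0.19]
ft_force: [-0.2, 1.2, -1.1]
width: 0.3
```

>>> {"api": "apply_moves", "payload": {
  "commands": [
    [[0.001,0,0,0],[0.002,0,0,0],[0.002,0,0,0]]
  ]
}}

```text
t: 14.08
ee_pos: [490.3, -60.3, 349.4]
orientation: [0.19, 1.565, -0.19]
ft_force: [-6.4, -0.6, 2.9]
width: 0.5
```

>>> {"api": "apply_moves", "payload": {
  "commands": [
    [[-0.01,0.002,0,0],[-0.03,0.007,0,0],[-0.06,0.014,0.03,0],[-0.1,0.025,0.06,0],[-0.13,0.03,0.06,0],[-0.14,0.035,0.06,0],[-0.14,0.035,0.06,0]]
  ]
}}

```text
t: 14.95
ee_pos: [351.2, -25.1, 409.8]
orientation: [0.19, 1.561, -0.189]
ft_force: [1.0, -0.5, 0.0]
width: 0.4
```

Run:
```python
from fit import *
ims={c:pic(c,c+'8') for c in ['scene','top','wrist']}
for c in ims:
    for l in ['drybox','lid_hinge','lid_front','clasp_hinge','clasp_tip','rear_cap','tiers']:
        print(c,l,[(np.round(d['position']).tolist(),round(d['conf'],2)) for d in models.place_of(c,l) if d['position'][2]>120 or l=='tiers'])
print([np.round(W(P,q)) for q in ([-61,0,22],[-57,0,64])])
def cr(a,x,y,w,h): return cv2.resize(a[y:y+h,x:x+w],(400,300),interpolation=cv2.INTER_CUBIC)
I=lambda c:cv2.imread(f'pics/{c}8.png')
cv2.imwrite('pics/m8.png',np.vstack([np.hstack([cr(I('scene'),200,120,200,150),cr(I('top'),250,105,160,120)]),np.hstack([cr(I('wrist'),50,0,533,400),cr(I('wrist'),220,150,300,225)])]))
```

```text
scene drybox [([563.0, -80.0, 138.0], 0.97)]
scene lid_hinge [([622.0, -89.0, 189.0], 0.61)]
scene lid_front [([505.0, -66.0, 200.0], 0.62), ([608.0, 79.0, 144.0], 0.21)]
scene clasp_hinge [([506.0, -65.0, 202.0], 0.57)]
scene clasp_tip []
scene rear_cap [([608.0, 80.0, 143.0], 0.9)]
scene tiers []
top drybox [([561.0, -75.0, 140.0], 0.63)]
top lid_hinge [([622.0, -96.0, 190.0], 0.63)]
top lid_front [([506.0, -66.0, 205.0], 0.97)]
top clasp_hinge [([503.0, -62.0, 193.0], 0.48)]
top clasp_tip [([619.0, -99.0, 192.0], 0.71), ([497.0, -67.0, 158.0], 0.46)]
top rear_cap [([610.0, 83.0, 140.0], 0.67)]
top tiers []
wrist drybox []
wrist lid_hinge []
wrist lid_front []
wrist clasp_hinge []
wrist clasp_tip []
wrist rear_cap []
wrist tiers []
[array([503., -64., 160.]), array([507., -65., 202.])]
```

View pics/m8.png

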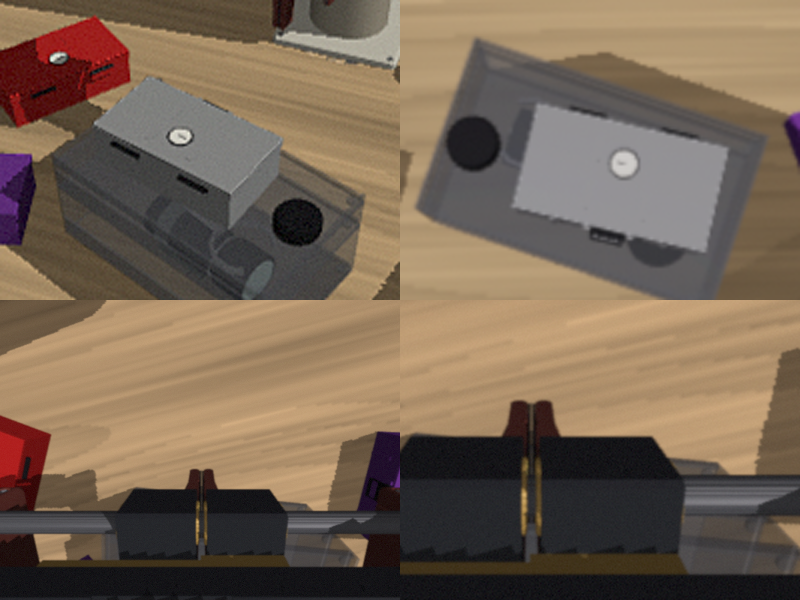

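Run:
```python
from fit import *
T=viewer.get_image('top')
f=lambda b:(proj(T,W(P,b))-[250,105])*2.5*2
print('lid edge',f([-57,18,64]),f([-57,-18,64]))
for a in (0,.1,.2,.3,.5):
    for s in (34,):
        print(a,[np.round(f([-61-s*np.sin(a)-n*np.cos(a),y,56-s*np.cos(a)+n*np.sin(a)])) for n in (-2,2,5) for y in(18,-18)])
a=T['color'][:,:,::-1];cv2.imwrite('pics/t9.png',cv2.resize(a[105:225,250:410],None,fx=5,fy=5,interpolation=cv2.INTER_NEAREST))
```

```text
lid edge [382.04955993 450.97607097] [450.30871579 466.29322339]
0 [array([380., 462.]), array([446., 477.]), array([378., 469.]), array([444., 484.]), array([377., 475.]), array([443., 490.])]
0.1 [array([379., 468.]), array([444., 483.]), array([377., 476.]), array([443., 490.]), array([376., 481.]), array([442., 496.])]
0.2 [array([377., 474.]), array([443., 489.]), array([376., 482.]), array([441., 496.]), array([374., 487.]), array([440., 502.])]
0.3 [array([376., 480.]), array([442., 495.]), array([374., 487.]), array([440., 502.]), array([373., 492.]), array([439., 507.])]
0.5 [array([373., 492.]), array([439., 507.]), array([372., 498.]), array([438., 513.]), array([371., 503.]), array([437., 517.])]
```

View pics/t9.png

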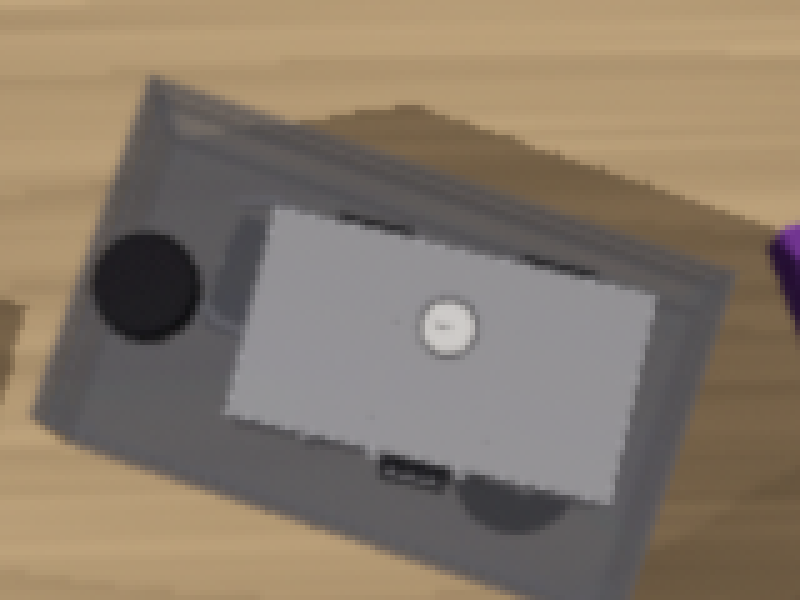

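Consistent with the clasp being flat, but the picture only settles it to about 0.1 rad. I'll push once more, lower on the clasp, to confirm it is on its stop.

Run:
```python
from fit import *
go([-100,0,60],[-90,0,26],[-78,0,26],[-75,0,26])
```

```text
t 16.2 tip [351.2 -25.3 227.7] yawY 1.329 toolx [-0. -0. -1.]
[-100, 0, 60] world tip [465. -55. 198.] shift m [ 0.1142 -0.0292 -0.0297]
[-90, 0, 26] world tip [475. -57. 164.] shift m [ 0.124  -0.0316 -0.0637]
[-78, 0, 26] world tip [487. -60. 164.] shift m [ 0.1356 -0.0345 -0.0637]
[-75, 0, 26] world tip [490. -61. 164.] shift m [ 0.1385 -0.0352 -0.0637]
```

>>> {"api": "apply_moves", "payload": {
  "commands": [
    [[0.03,-0.008,0,0],[0.07,-0.018,0,0],[0.1,-0.026,-0.02,0],[0.11,-0.029,-0.05,0],[0.12,-0.031,-0.063,0],[0.124,-0.032,-0.063,0],[0.13,-0.033,-0.063,0],[0.134,-0.034,-0.063,0]]
  ]
}}

```text
t: 17.2
ee_pos: [485.7, -59.3, 347.7]
orientation: [0.19, 1.561, -0.19]
ft_force: [0.1, -0.1, -0.0]
width: 0.6
```

>>> {"api": "apply_moves", "payload": {
  "commands": [
    [[0.001,0,0,0],[0.002,0,0,0],[0.003,0,0,0],[0.003,0,0,0]]
  ]
}}

```text
t: 17.7
ee_pos: [488.2, -59.2, 346.7]
orientation: [0.19, 1.562, -0.19]
ft_force: [0.1, -0.5, -0.6]
width: 0.2
```

>>> {"api": "apply_moves", "payload": {
  "commands": [
    [[0.001,0,0,0],[0.001,0,0,0]]
  ]
}}

```text
t: 17.95
ee_pos: [489.1, -59.3, 346.6]
orientation: [0.19, 1.563, -0.19]
ft_force: [-0.9, -0.5, -0.1]
width: 0.3
```

>>> {"api": "apply_moves", "payload": {
  "commands": [
    [[0.001,0,0,0],[0.001,0,0,0]]
  ]
}}

```text
t: 18.2
ee_pos: [489.9, -59.3, 346.5]
orientation: [0.19, 1.564, -0.19]
ft_force: [-3.3, -0.5, 1.0]
width: 0.4
```

>>> {"api": "apply_moves", "payload": {
  "commands": [
    [[0.001,0,0,0],[0.001,0,0,0]]
  ]
}}

```text
t: 18.45
ee_pos: [490.4, -59.3, 346.3]
orientation: [0.19, 1.565, -0.19]
ft_force: [-6.9, -2.1, 2.4]
width: 0.6
```

>>> {"api": "apply_moves", "payload": {
  "commands": [
    [[-0.01,0.002,0,0],[-0.03,0.007,0,0],[-0.06,0.014,0.03,0],[-0.1,0.025,0.08,0],[-0.12,0.07,0.1,0],[-0.13,0.12,0.1,0],[-0.13,0.17,0.1,0],[-0.13,0.18,0.1,0]]
  ]
}}

```text
t: 19.45
ee_pos: [360.8, 122.8, 447.2]
orientation: [0.188, 1.561, -0.186]
ft_force: [-0.1, 0.2, -0.4]
width: 0.9
```

>>> {"api": "apply_moves", "payload": {
  "commands": [
    [[0,0.04,0,0],[0,0.08,0,0],[0,0.1,0,0],[0,0.1,0,0]]
  ]
}}

```text
t: 19.95
ee_pos: [361.3, 221.0, 446.5]
orientation: [0.189, 1.562, -0.189]
ft_force: [-0.6, -0.1, -1.4]
width: 0.9
```

Run:
```python
from fit import *
ims={c:pic(c,c+'10') for c in ['scene','top']}
for c in ims:
    for l in ['drybox','lid_front','clasp_tip','rear_cap']:
        print(c,l,[(np.round(d['position']).tolist(),round(d['conf'],2)) for d in models.place_of(c,l) if d['position'][2]>120])
a=cv2.imread('pics/top10.png')[105:225,250:410]; b=cv2.imread('pics/top5.png')[105:225,250:410]; s=cv2.imread('pics/scene10.png')[100:280,190:430]
cv2.imwrite('pics/m10.png',np.vstack([np.hstack([cv2.resize(a,(400,300)),cv2.resize(b,(400,300))]),np.hstack([cv2.resize(s,(400,300)),cv2.resize(cv2.imread('pics/scene5.png')[100:280,190:430],(400,300))])]))
```

```text
scene drybox [([562.0, -80.0, 136.0], 0.68)]
scene lid_front [([507.0, -65.0, 199.0], 0.95)]
scene clasp_tip []
scene rear_cap [([610.0, 79.0, 143.0], 0.6)]
top drybox [([561.0, -79.0, 138.0], 0.86), ([609.0, 81.0, 142.0], 0.44)]
top lid_front [([506.0, -67.0, 201.0], 0.85)]
top clasp_tip [([496.0, -64.0, 158.0], 0.5)]
top rear_cap [([608.0, 83.0, 141.0], 0.91)]
```

View pics/m10.png

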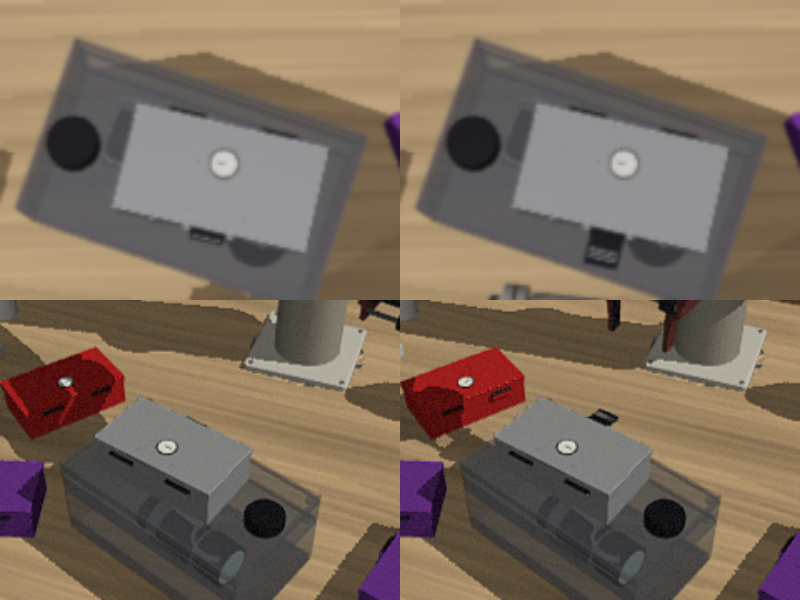

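Run:
```python
import cv2,numpy as np
t=[cv2.imread(f'pics/top{i}.png').astype(float) for i in (5,8,10)]
d=lambda a,b,x0,y0,x1,y1: np.abs(a-b).max(2)[y0:y1,x0:x1]
print('clasp 8-10');print(d(t[1],t[2],322,192,345,206).astype(int).max(1))
for n,(i,j) in {'5-8':(0,1),'8-10':(1,2)}.items(): print(n,'box region mean/max',d(t[i],t[j],290,140,385,190).mean(),d(t[i],t[j],290,140,385,190).max())
o=cv2.imread('pics/top10.png')
def c(x,y): return cv2.resize(o[y-20:y+20,x-20:x+20],(390,390),interpolation=cv2.INTER_NEAREST)
cv2.imwrite('pics/z.png',np.hstack([c(333,199),cv2.resize(o[130:190,400:490],(400,390),interpolation=cv2.INTER_NEAREST)]))
```

```text
clasp 8-10
[ 4  4  4  4  3  4 12 16 23 24 14 14  4  3]
5-8 box region mean/max 0.896 3.0
8-10 box region mean/max 2.872842105263158 5.0
```

View pics/z.png

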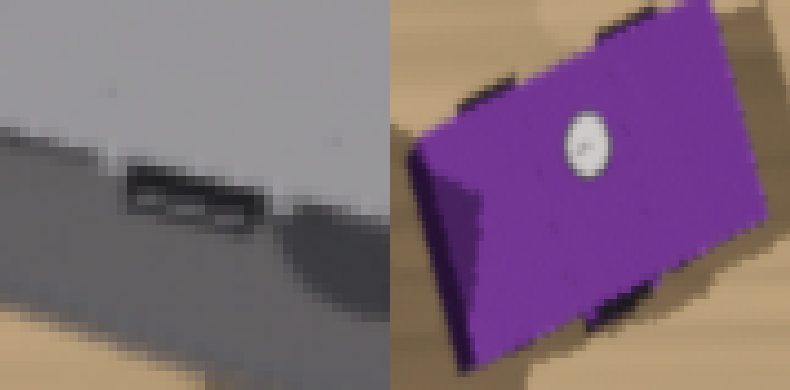

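The second push changed the clasp's pixels slightly, so it may have had a little travel left. I'll make one more, lower and slightly firmer push to be sure.

Run:
```python
from fit import *
go([-100,0,60],[-90,0,20],[-78,0,20],[-75,0,20])
```

```text
t 20.45 tip [361.3 220.4 264.7] yawY 1.328 toolx [ 0.  0. -1.]
[-100, 0, 60] world tip [465. -55. 198.] shift m [ 0.1042 -0.2749 -0.0667]
[-90, 0, 20] world tip [475. -57. 158.] shift m [ 0.1139 -0.2773 -0.1067]
[-78, 0, 20] world tip [487. -60. 158.] shift m [ 0.1255 -0.2802 -0.1067]
[-75, 0, 20] world tip [490. -61. 158.] shift m [ 0.1284 -0.2809 -0.1067]
```

>>> {"api": "apply_moves", "payload": {
  "commands": [
    [[0,-0.055,0,0],[0.0,-0.11,0,0],[0.0,-0.165,0,0],[0.02,-0.22,0,0],[0.05,-0.265,-0.02,0],[0.08,-0.272,-0.06,0],[0.1,-0.276,-0.09,0],[0.106,-0.277,-0.107,0]]
  ]
}}

```text
t: 21.45
ee_pos: [467.7, -56.7, 338.2]
orientation: [0.19, 1.564, -0.19]
ft_force: [-0.0, 0.2, 1.0]
width: 0.5
```

>>> {"api": "apply_moves", "payload": {
  "commands": [
    [[0.006,-0.001,0,0],[0.012,-0.002,0,0],[0.016,-0.003,0,0],[0.016,-0.003,0,0],[0.016,-0.003,0,0]]
  ]
}}

```text
t: 22.08
ee_pos: [483.0, -59.2, 340.1]
orientation: [0.19, 1.562, -0.19]
ft_force: [0.3, -0.2, 0.4]
width: 0.3
```

>>> {"api": "apply_moves", "payload": {
  "commands": [
    [[0.002,-0.001,0,0],[0.004,-0.001,0,0],[0.004,-0.001,0,0]]
  ]
}}

```text
t: 22.45
ee_pos: [487.2, -60.3, 339.6]
orientation: [0.19, 1.563, -0.19]
ft_force: [-0.7, 0.9, -0.8]
width: 0.7
```

>>> {"api": "apply_moves", "payload": {
  "commands": [
    [[0.001,0,0,0],[0.002,0,0,0],[0.002,0,0,0]]
  ]
}}

```text
t: 22.82
ee_pos: [488.3, -60.3, 339.3]
orientation: [0.19, 1.566, -0.19]
ft_force: [-6.2, -0.7, 3.9]
width: 0.4
```

>>> {"api": "apply_moves", "payload": {
  "commands": [
    [[0.001,0,0,0],[0.001,0,0,0]]
  ]
}}

```text
t: 23.08
ee_pos: [488.8, -60.3, 339.3]
orientation: [0.19, 1.567, -0.19]
ft_force: [-7.4, -0.7, 5.6]
width: 0.3
```

>>> {"api": "apply_moves", "payload": {
  "commands": [
    [[0.001,0,0,0],[0.001,0,0,0]]
  ]
}}

```text
t: 23.32
ee_pos: [489.6, -60.2, 339.1]
orientation: [0.19, 1.568, -0.19]
ft_force: [-9.2, 0.5, 5.6]
width: 0.0
```

>>> {"api": "apply_moves", "payload": {
  "commands": [
    [[-0.01,0.002,0,0],[-0.03,0.007,0,0],[-0.06,0.014,0.03,0],[-0.1,0.03,0.08,0],[-0.12,0.08,0.1,0],[-0.13,0.13,0.1,0],[-0.13,0.18,0.1,0],[-0.13,0.24,0.1,0]]
  ]
}}

```text
t: 24.32
ee_pos: [360.7, 181.2, 440.3]
orientation: [0.191, 1.56, -0.189]
ft_force: [0.6, 0.8, 0.0]
width: 0.5
```

>>> {"api": "apply_moves", "payload": {
  "commands": [
    [[0,0.03,0,0],[0,0.04,0,0],[0,0.04,0,0]]
  ]
}}

```text
t: 24.7
ee_pos: [361.1, 219.7, 439.6]
orientation: [0.189, 1.562, -0.189]
ft_force: [-0.2, 0.8, 0.1]
width: 0.3
```

Run:
```python
from fit import *
T=pic('top','top11');pic('scene','scene11')
t=[cv2.imread(f'pics/top{i}.png').astype(float) for i in (5,8,10,11)]
d=lambda a,b,x0,y0,x1,y1: np.abs(a-b).max(2)[y0:y1,x0:x1]
print('clasp 10-11',d(t[2],t[3],322,192,345,206).astype(int).max(1),'box',d(t[2],t[3],290,140,385,190).max())
for i in range(4): print(t[i][190:210,333].mean(1).astype(int))
# box shift by phase correlation on lid region
g=lambda a:cv2.cvtColor(a.astype(np.uint8),cv2.COLOR_BGR2GRAY).astype(np.float32)[125:195,285:395]
for i in (1,2,3): print(cv2.phaseCorrelate(g(t[0]),g(t[i]),cv2.createHanningWindow((110,70),cv2.CV_32F)))
o=t[3].astype(np.uint8);cv2.imwrite('pics/z2.png',np.hstack([cv2.resize(a.astype(np.uint8)[179:219,313:353],(390,390),interpolation=cv2.INTER_NEAREST) for a in (t[1],t[3])]))
print(readout.get_obs()['ee_pos'])
```

```text
clasp 10-11 [ 1  4 20 28 21 20 26 21 15 15  7  8  2  1] box 35.0
[147 148 148 148 147 149 142  66  29  28  31  31  31  31  41  66  91  96
  75  94]
[148 148 148 148 148 150 143  66  30  37  60  69  69  91  94  94  93  94
  94  94]
[151 151 151 151 151 153 145  68  32  52  82  66  81  94  95  95  96  96
  97  96]
[151 151 151 151 151 148 130  57  34  55  83  63  88  96  96  96  96  96
  96  96]
((-0.00096999319068658, 0.034947318420080364), 0.989582422044542)
((0.019223387491003052, 0.008724410168007068), 0.9884293321106169)
((0.09573667033041744, -0.17814044525975703), 0.9074353367090225)
[361.13426685 218.83252855 439.56952015]
```

View pics/z2.png

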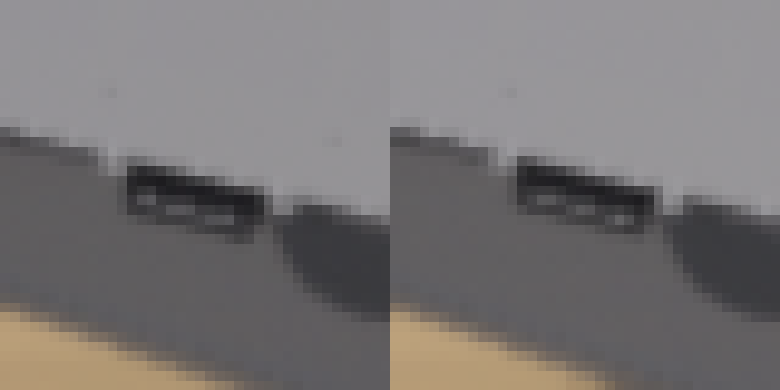

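The last push slid the whole box about 0.5 mm, and the clasp did not turn any further relative to the lid. It is therefore on its stop, so I'll hand in.

Run:
```python
from h import *
workorder.close_job(); print(readout.get_obs()['t'])
```

```text
the job is handed in; nothing more can be done
the job is handed in; nothing more can be done
```

The dry box is closed and its clasp folded down. I handed the job in at about 25 s of the 48 s, with the hand well clear.

**Lid:** I pushed it over from behind with the open fingers on either side of the clasp, then pressed it onto its stop. The force rose to about 36 N with only 0.5 mm of travel. The networks' lid-edge position matched the shut position to 3–4 mm. That press was firmer than it needed to be, but the box did not move.

**Clasp:** With the lid shut, I folded the clasp down with the closed fingertips and pushed it flat. In the first check picture the angle was uncertain to about 0.1 rad, so I pushed twice more, lower down. The first of these turned the clasp slightly further. The second met firm resistance at up to 9 N and did not change how the clasp sits against the lid.

**What moved:** That last push slid the whole box by about 0.5 mm, as measured in the top view. The rear cap stayed where it was, within the measurement error. The hand never came near the lens, wrench or front cap, but I did not measure them separately.

**Left open:** The network put the clasp's end about 7 mm forward of its hinge axis. I took that to be the thumb lip, because a look-alike box with its clasp folded showed the same offset. I could not measure the final clasp angle directly.

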